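Knock the proud pin of the slanted jig home

TASK

One of the two pins in the slanted steel jig still stands proud. Lift the mallet off the turntable, use it, held square to the slope, to knock that pin fully home like its neighbour, then set the mallet down in the green tray so that it stands on its striking face as it did on the turntable; set it down, do not drop it. Touch the pin with nothing but the mallet, and do not upset or push about the other things on the bench and the turntable.

Things in the scene. Friction and masses are not known exactly. Their poses are not given: they have to be found in the camera images.
- mallet: Mallet standing on one round face of its head; origin: centre of that face, z up the head's axis. Head 70 mm high, 48 mm in diameter: steel middle, black rubber face at either end. Wooden handle, 22 mm wide (y) by 26 mm high (z), leaves the head level at mid height (centreline 35 mm above the face) towards -x and ends 131 mm from the head's axis. About 0.4 kg, mostly the head
- mallet_grip (a point): Point on the handle's centreline, 52 mm from the head's axis and 35 mm above the lower face; axes as the mallet's
- turntable: Round turntable, origin at the centre of its foot on the bench. Its grey disc, 240 mm in diameter, spins freely about the vertical; the disc's top is 40 mm above the bench. The mallet, a steel bush and a small tin stand on it
- jig: Steel jig bolted down; origin: centre of the underside of its 180 (x) by 120 (y) mm base. A grey block 100 mm wide has its top sloping 35 degrees down towards -x (towards the robot); highest edge 115 mm above the bench. A steel strap, 40 by 8 mm, crosses the slope along y, held by two pins square to the slope: the one at y = -24 mm is home, that at y = +24 mm proud
- pin_seat (a point): Where the proud pin's head must seat: the centre of its hole on the strap's upper face. Axes as the jig's (not sloped)
- pin_top (a point): Centre of the flat top of the proud pin's head, moving with the pin. Its z axis points out of the slope along the pin. The head is a disc 18 mm in diameter and 6 mm thick on a 10 mm shank, so the top stands 6 mm above the strap when home
- pin (a joint): How far the pin has been driven in, from 0 (standing 20 mm proud under its head) to 0.020 m (home, head against the strap); a stiff spring fit, it takes about 7 N to move and stays where it is left
- tray: Shallow green plastic tray, outside 180 (x) by 220 (y) by 22 mm high, walls and floor 4 mm thick, fixed to the bench. Origin: centre of its underside
- bush: Steel bush 36 mm in diameter and 40 mm high, standing on the turntable; bystander. Origin: centre of its underside
- tin: Small tin 38 mm in diameter and 55 mm high, standing on the turntable; bystander. Origin: centre of its underside
- spanner: Spanner 160 mm long lying on the bench between robot and jig, along its x; bystander
- roller: Steel roller 48 mm in diameter and 99 mm high, standing behind the jig; bystander. Origin: centre of its underside
- collar: Dark steel flanged collar 52 mm in diameter and 30 mm high, standing on the bench near the robot; bystander. Origin: centre of its underside
There are look-alikes about, which are no part of the job. Leave any orange look-alike of the jig alone.

How it is judged:
On the way, in this order (a step that is already met when the one before it is completed fails the run):
1. the mallet is lifted clear of the turntable in the gripper, the pin still proud (height (world z) of mallet above 0.07 m and contact force between the fingers and mallet above 1 N and value of joint pin below 0.012 m), for 0.2 s.
2. the pin is driven home (within 2.5 mm) (value of joint pin above 0.0175 m), for 0.2 s.
3. the mallet, still in the gripper, stands on its face on the tray's floor (z of mallet in the frame of tray between 0 and 0.009 m and angle between mallet's own z axis and vertical below 0.15 rad and x of mallet in the frame of tray between -0.075 and 0.075 m and y of mallet in the frame of tray between -0.095 and 0.095 m and contact force between the fingers and mallet above 0.5 N and contact force between mallet and tray above 0.3 N and linear speed of mallet below 0.1 m/s), for 0.04 s.
At the end, for the whole second after the job is handed in: The pin is home to within 2.5 mm; the mallet stands on its lower face on the tray's floor (upright to 0.15 rad, the centre of the head at least 15 mm inside the tray's outer edges), at rest and let go (value of joint pin above 0.0175 m and z of mallet in the frame of tray between 0 and 0.009 m and angle between mallet's own z axis and vertical below 0.15 rad and x of mallet in the frame of tray between -0.075 and 0.075 m and y of mallet in the frame of tray between -0.095 and 0.095 m and linear speed of mallet below 0.02 m/s and contact force between the fingers and mallet below 0.1 N); the robot touches nothing.
It fails at once if the robot itself touches the pin (contact force between any of the fingers, the arm and pin above 0.5 N).
It fails at once if the mallet pushes on the pin while more than 0.3 rad out of square with it (contact force between mallet and pin above 2 N and angle between the z axis of mallet and the z axis of pin_top, either way round above 0.3 rad).
It fails at once if the bush or the tin is tipped over or falls off the turntable (angle between any of bush, tin's own z axis and vertical above 0.5 rad or height (world z) of any of bush, tin below 0.03 m).
It fails at once if another thing on the bench is pushed more than 30 mm away (distance of any of spanner, roller, collar from where it was at the start of the episode above 0.03 m).
It also fails if it takes over 51 s, if anything falls off the work surface, if the arm or the gripper's body presses on something with over 40 N, if the wrist force passes 120 N, or if a joint passes its speed limit or range.

ROBOT

A 7-joint arm with a two-finger parallel gripper is mounted at the origin on the work surface. World frame = base frame: x ahead of the robot, y to its left, z up, the work surface at z = 0. Lengths are in m, angles in rad, forces in N, time in s.
With the tool pointing down it reaches from about 0.4 to 0.85 m from the base axis. Payload 4.5 kg.
Tool frame: the origin (TCP) lies at the very end of the fingers, on their centre line; the grasp point (between the pads) lies 19 mm behind it; z points along the fingers, y is the line along which they close (so a half turn about z gives the same grasp; the last joint's range is limited). The gripper opens to 88 mm and grips with 3 to 60 N. Pads are 18 mm wide; open, the fingers measure 123 mm over their backs; the gripper's body (75 mm by 187 mm) begins 45 mm behind the grasp point.
Start: joints at [-1.273, 0.689, -0.195, 1.565, 0.157, 0.902, -0.215], TCP at [0.163, 0.603, 0.239] pointing down, gripper open.
Joint ranges: [-3.01, 3.01], [-0.46, 2.08], [-1.47, 1.51], [0.13, 2.56], [-1, 4.14], [0.04, 2.09], [-2.66, 2.66]. Speed limits (rad/s): [2.57, 2.57, 3.14, 3.14, 3.14, 3.14, 3.14].

INTERFACE

Orientations are given as a unit quaternion [x, y, z, w].
In Python, from plant import r gives the robot as it stands. The module is installed in compiled form; this text tells all that it offers.
- The arm moves only by the shell command python3 -m pendant 'ROWS' [FORCE]. ROWS is JSON, one flat list of numbers, 7 for each row, row after row: the opening, from 0 (shut) to 1 (fully open), then the shift along the tool's x, y, z scaled (see below), then the turn, a rotation vector about the tool's x, y, z scaled (see below). A call has 1 to 12 rows; each row is the pose to reach, as a shift and turn from the pose commanded when the call began, along the tool's axes at that moment; what a row does not reach only later rows make up. The controller multiplies each number of a shift by 0.15 m and each number of a turn by pi/2 rad. A row lasts 1/10 s, in which the tool goes at most 50 mm and 8.59 degrees, less where a joint would pass 70% of its speed; a pose out of reach is approached as far as the arm can. A call with a number of a shift or a turn outside -1 to 1 is refused whole. A call with a gripper value outside its range is refused whole. The fingers move at their own pace and stop on an object; FORCE is the grip in N (left out, the last holds). Time passes only in rows, so rows that repeat a pose let the fingers close. It gives the time, the measured TCP pose, the force, the opening and the grip force at its end, in the units of the state.
- r.get_state(): the state, without advancing time (a new reading comes with each control period).
- r.snapshot(name): name is "scene" or "top" or "wrist"; returns a dict with "img" (480x640x3 uint8, red, green, blue), "mtx" (3x3 intrinsics, pixels), "cam_to_world" (4x4, takes a point from camera to world coordinates). Camera axes: x right, y up, looking along -z (the intrinsics and any distortion apply to the point x, -y, -z); pixel columns grow to the right and rows downward; lengths in m; the calibration is good to about 2 mm. A picture is of the moment at which its call begins. There is no depth.
- r.finish_job(): hands the job in; it is judged then, once.
The state is a dict: "clock": time; "q": joint angles; "qd": joint speeds; "joint_torque": joint torques, N m; "tool_pos": TCP position; "eef_rot": TCP orientation; "contact_force": force on the tool from outside, world axes, zero at the start; "moment": the same for the moment, N m; "opening": opening from 0.0 (shut) to 1.0 (fully open); "finger_force": force on a finger pad.
Only numpy, scipy, OpenCV 4.12 (cv2) and the standard library are available. Lean on these libraries where they do the work, as an engineer would, in place of code of your own. Each camera call takes 0.05 s, during which the arm holds its last target. There are 200 camera calls.

## Working session

There is one attempt and no reset: what is moved stays moved. The work goes in short steps, Python scripts to look and compute and a shell command to move; the robot and the scene stay as the last step left them, time stands still between calls to the robot, and variables do not carry over. Pictures are saved under pics/ and viewed, at most 10 in all, crops included, and the job is handed in when it is done.

```bash
mkdir -p pics; python3 - <<'E'
from plant import r
import cv2,numpy as np,pickle
for n in("scene","top"):
    s=r.snapshot(n); cv2.imwrite(f"pics/{n}0.png",s["img"][:,:,::-1]); pickle.dump(s,open(f"{n}0.pkl","wb"))
    print(n,s["mtx"].tolist(),np.round(s["cam_to_world"],4).tolist(),s.keys())
st=r.get_state();print(st["clock"],st["tool_pos"],st["eef_rot"],st["opening"])
E
```

```text
scene [[502.22981564908963, 0.0, 311.2024631825892], [0.0, 502.22981564908963, 246.71739726583888], [0.0, 0.0, 1.0]] [[-0.6133, -0.6566, 0.439, 0.9695], [0.7898, -0.5043, 0.3491, 0.4033], [-0.0078, 0.5609, 0.8279, 0.9766], [0.0, 0.0, 0.0, 1.0]] dict_keys(['img', 'mtx', 'cam_to_world'])
top [[580.4895553612329, 0.0, 312.5782770395659], [0.0, 580.4895553612329, 236.4194474132355], [0.0, 0.0, 1.0]] [[-0.0038, 0.9923, -0.124, 0.3369], [-1.0, -0.0039, -0.0007, 0.0173], [-0.0012, 0.124, 0.9923, 1.3214], [0.0, 0.0, 0.0, 1.0]] dict_keys(['img', 'mtx', 'cam_to_world'])
0.1 [0.16284832 0.60281139 0.2379663 ] [ 1.31457678e-01  9.91321415e-01 -8.53369797e-04 -5.53572784e-05] 0.9958522234654336
```

View pics/scene0.png

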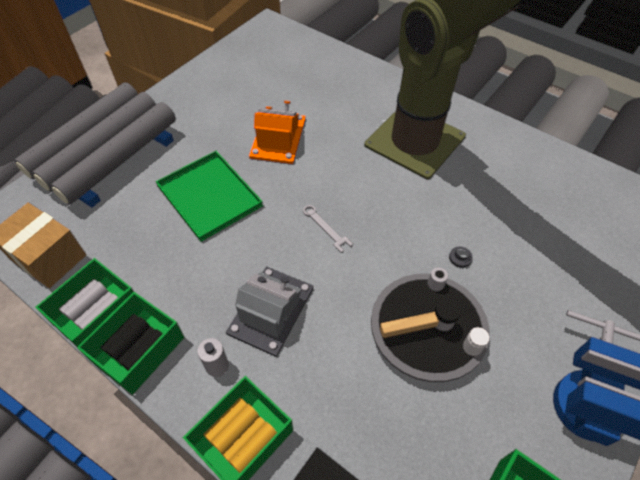

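View pics/top0.png

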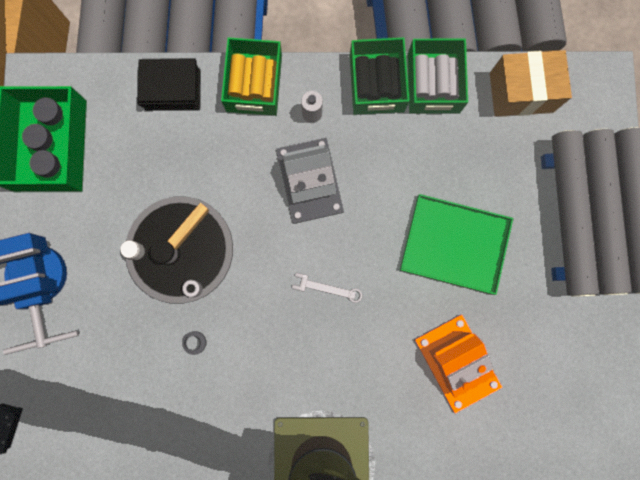

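```bash
python3 - <<'E'
import cv2,numpy as np
t=cv2.imread("pics/top0.png");s=cv2.imread("pics/scene0.png")
z=lambda im,x,y,w,h,k:cv2.resize(im[y:y+h,x:x+w],None,fx=k,fy=k,interpolation=cv2.INTER_CUBIC)
cv2.imwrite("pics/c1.png",np.hstack([z(t,265,130,80,100,5),z(s,225,260,80,100,5)]))
cv2.imwrite("pics/c2.png",np.hstack([z(t,115,190,125,120,3.2),z(s,370,265,125,120,3.2)]))
E
```

```text
(no output)
```

View pics/c1.png

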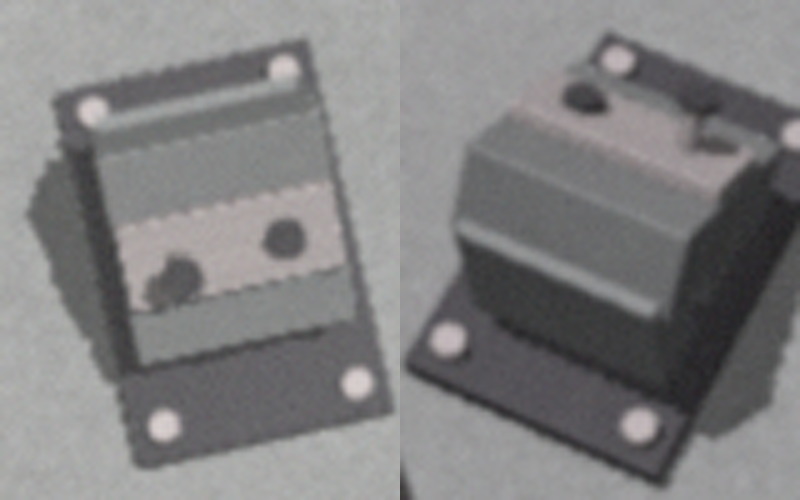

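View pics/c2.png

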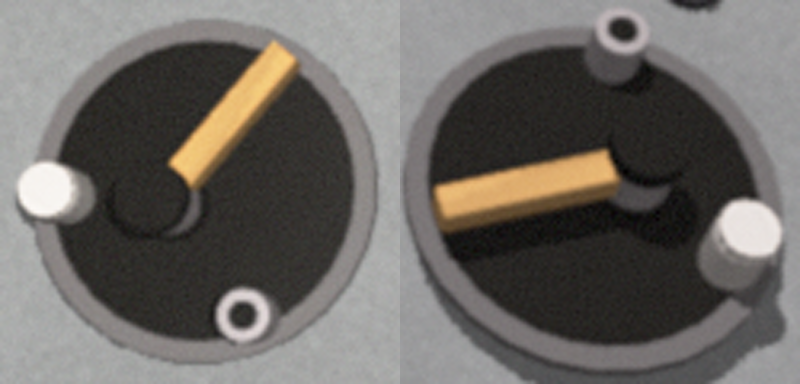

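```bash
cat > h.py <<'E'
import numpy as np,pickle
from scipy.optimize import least_squares
S={n:pickle.load(open(f"{n}0.pkl","rb")) for n in("scene","top")}
def proj(n,P):
    T=np.linalg.inv(S[n]["cam_to_world"]);p=T[:3,:3]@np.asarray(P).T+T[:3,3:4]
    K=S[n]["mtx"];return np.c_[K[0,2]+K[0,0]*p[0]/-p[2],K[1,2]-K[1,1]*p[1]/-p[2]]
def plane(n,uv,z):
    K=S[n]["mtx"];C=S[n]["cam_to_world"];d=C[:3,:3]@np.array([(uv[0]-K[0,2])/K[0,0],-(uv[1]-K[1,2])/K[1,1],-1])
    return C[:3,3]+d*(z-C[2,3])/d[2]
def tri(t,s):
    f=least_squares(lambda X:np.r_[proj("top",[X])[0]-t,proj("scene",[X])[0]-s],[.6,0,.1])
    return f.x.round(4),f.fun.round(2)
c1t=lambda x,y:(265+x/5,130+y/5);c1s=lambda x,y:(225+(x-400)/5,260+y/5)
c2t=lambda x,y:(115+x/3.2,190+y/3.2);c2s=lambda x,y:(370+(x-400)/3.2,265+y/3.2)
E
python3 - <<'E'
from h import *
A=lambda n,L,z:print(*[plane(n,p,z)[:2].round(4) for p in L])
print("jig base corners");A("top",[c1t(55,95),c1t(308,40),c1t(393,408),c1t(138,468)],.012);A("scene",[c1s(608,35),c1s(408,368),c1s(660,485)],.012)
print("bolts",tri(c1t(92,110),c1s(638,425)),tri(c1t(284,68),c1s(448,340)),tri(c1t(357,383),c1s(618,60)))
print("home",tri(c1t(285,238),c1s(586,97)));print("proud",tri(c1t(183,276),c1s(700,103)))
print("handle top far/near");
for a,b in[((278,40),(435,187)),((300,62),(445,222)),((170,163),(612,150)),((190,187),(620,175)),((150,200),(650,148))]:print(tri(c2t(*a),c2s(*b)),plane("top",c2t(*a),.088)[:2],plane("scene",c2s(*b),.088)[:2])
print("head .11",plane("top",c2t(150,200),.11),plane("scene",c2s(650,148),.11))
tr=[(421,196),(512,217),(496,294),(401,270)];print("tray");A("top",tr,.022);A("scene",[(157,184),(216,153),(262,204),(204,238)],.022)
print("tt",plane("top",c2t(206,191),.04),"bush",plane("top",c2t(243,315),.08),plane("scene",c2s(622,30),.08),"tin",plane("top",c2t(48,190),.095),plane("scene",c2s(751,228),.095))
print("roller",plane("top",(312,100),.099),"collar",plane("top",(194,343),.03))
E
```

```text
jig base corners
[0.705  0.1022] [ 0.7307 -0.0153] [ 0.5574 -0.0529] [0.5302 0.0636]
[ 0.5632 -0.0494] [ 0.7376 -0.0091] [0.7127 0.1068]
bolts (array([0.6982, 0.0841, 0.0128]), array([ 0.39, -0.27,  0.42,  0.05])) (array([ 0.7178, -0.0044,  0.0117]), array([ 0.15, -0.12,  0.17,  0.02])) (array([ 0.5697, -0.0372,  0.0109]), array([ 0.24, -0.17,  0.29,  0.03]))
home (array([ 0.6211, -0.0033,  0.0828]), array([ 0.22, -0.16,  0.25,  0.03]))
proud (array([0.6009, 0.0413, 0.0972]), array([ 0.01, -0.01,  0.01,  0.  ]))
handle top far/near
(array([0.5642, 0.2506, 0.1048]), array([ 1.32, -0.73,  1.34,  0.1 ])) [0.56573639 0.25668376] [0.55774199 0.24552933]
(array([0.556 , 0.2532, 0.045 ]), array([-1.71,  0.94, -1.74, -0.13])) [0.55064078 0.24157196] [0.57323901 0.26285706]
(array([0.481 , 0.3207, 0.1075]), array([ 0.78, -0.38,  0.78,  0.05])) [0.48252304 0.32725765] [0.47086265 0.31762331]
(array([0.4677, 0.3245, 0.0573]), array([-1.71,  0.83, -1.73, -0.1 ])) [0.46633786 0.31346557] [0.48263918 0.32992963]
(array([0.4579, 0.3369, 0.0935]), array([ 0.73, -0.34,  0.73,  0.04])) [0.4577252  0.33992919] [0.4554892  0.33535094]
head .11 [0.45557078 0.33417415 0.11      ] [0.46821636 0.33703377 0.11      ]
tray
[ 0.591  -0.2288] [ 0.5418 -0.4335] [ 0.3684 -0.3899] [ 0.4227 -0.1795]
[ 0.5492 -0.4238] [ 0.3806 -0.3809] [ 0.4371 -0.1716] [ 0.596  -0.2122]
tt [0.46854205 0.31382342 0.04      ] bush [0.38131872 0.27786456 0.08      ] [0.38688249 0.27854462 0.08      ] tin [0.46397058 0.4060067  0.095     ] [0.46955623 0.40875517 0.095     ]
roller [0.79025076 0.0182474  0.099     ] collar [0.26386598 0.27899948 0.03      ]
```

Views: the grey jig is at top-view (312,180), with its proud pin on the +y side at (301.6,185.2). The orange jig at (460,365) is the look-alike. The mallet head is at top-view (162,252), with the handle running to (205,206). The bush is at (191,288), the tin at (130,249) and the tray is centred at (457,245). The triangulated offset between the two pins matches 48 mm across plus 20 mm along the normal.

```bash
cat > go.py <<'E'
import numpy as np
from scipy.spatial.transform import Rotation as R
def tool(xyaw,tilt=0.,taxis=0.):
    """tool down with x at xyaw deg (world), then tilted by tilt deg about horizontal axis at yaw taxis"""
    x=np.radians(xyaw);X=np.array([np.cos(x),np.sin(x),0]);Z=np.array([0,0,-1.]);M=R.from_matrix(np.c_[X,np.cross(Z,X),Z])
    a=np.radians(taxis);return R.from_rotvec(np.radians(tilt)*np.array([np.cos(a),np.sin(a),0]))*M
def delta(p,Rt,st):
    Rc=R.from_quat(st["eef_rot"]);d=Rc.inv().apply(np.array(p)-st["tool_pos"])/.15;w=(Rc.inv()*Rt).as_rotvec()/(np.pi/2)
    print("from",np.round(st["tool_pos"],4),"shift",d.round(3),"turn",w.round(3))
E
python3 - <<'E'
from plant import r
from go import *
delta([.495,.306,.2],tool(140.8),r.get_state())
E
```

```text
from [0.1628 0.6028 0.238 ] shift [-2.654 -1.333  0.256] turn [-0.001  0.     0.268]
```

```bash
python3 -m pendant '[1,-0.9,-0.45,0.05,0,0,0, 1,-0.9,-0.45,0.05,0,0,0, 1,-0.9,-0.45,0.05,0,0,0, 1,-0.9,-0.45,0.05,0,0,0]' 60; python3 -m pendant '[1,-0.9,-0.45,0.05,0,0,0, 1,-0.9,-0.45,0.05,0,0,0, 1,-0.9,-0.45,0.05,0,0,0, 1,-0.9,-0.45,0.05,0,0,0, 1,-0.9,-0.45,0.05,0,0,0]'
python3 - <<'E'
from plant import r
from go import *
delta([.495,.306,.2],tool(140.8),r.get_state())
E
```

```text
clock: 0.5
tool_pos: [0.2835, 0.4959, 0.2303]
eef_rot: [0.138, 0.99, -0.003, 0.003]
contact_force: [1.1, 0.4, -0.3]
opening: 1.0
finger_force: 0.0
clock: 1.0
tool_pos: [0.3892, 0.4017, 0.2234]
eef_rot: [0.133, 0.991, -0.0, -0.0]
contact_force: [-0.0, 0.6, 0.1]
opening: 1.001
finger_force: 0.0
from [0.3892 0.4017 0.2234] shift [-0.849 -0.429  0.156] turn [-0.    -0.     0.266]
```

```bash
python3 -m pendant '[1,-0.85,-0.43,0.16,0,0,0.266, 1,-0.85,-0.43,0.16,0,0,0.266, 1,-0.85,-0.43,0.16,0,0,0.266, 1,-0.85,-0.43,0.16,0,0,0.266, 1,-0.85,-0.43,0.16,0,0,0.266, 1,-0.85,-0.43,0.16,0,0,0.266, 1,-0.85,-0.43,0.16,0,0,0.266]'
python3 - <<'E'
from plant import r
from go import *
import cv2,pickle
s=r.snapshot("wrist");pickle.dump(s,open("wrist0.pkl","wb"));cv2.imwrite("pics/w0.png",s["img"][:,:,::-1])
print(s["cam_to_world"].round(3),s["mtx"])
E
```

```text
clock: 1.7
tool_pos: [0.4929, 0.3097, 0.2]
eef_rot: [0.332, 0.943, 0.001, -0.001]
contact_force: [-0.1, 0.5, 0.2]
opening: 1.002
finger_force: 0.0
[[ 0.627 -0.739 -0.248  0.428]
 [ 0.779  0.595  0.198  0.363]
 [ 0.001 -0.318  0.948  0.346]
 [ 0.     0.     0.     1.   ]] [[389.31047978   0.         317.8278146 ]
 [  0.         389.31047978 233.0726692 ]
 [  0.           0.           1.        ]]
```

View pics/w0.png

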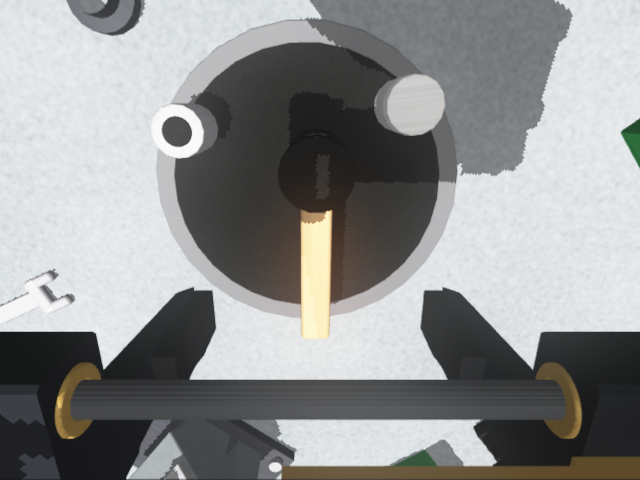

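The wrist view shows the handle running straight down the image from the head (centre (317,173)) to its end at (302–329,338), centred between the fingers.

```bash
python3 - <<'E'
from h import *
S["wrist"]=pickle.load(open("wrist0.pkl","rb"))
far=[plane("wrist",p,.088)[:2] for p in((302,338),(329,338))];near=[plane("wrist",p,.088)[:2] for p in((301.5,222),(331,222))]
f=np.mean(far,0);n=np.mean(near,0);u=(f-n)/np.linalg.norm(f-n)
print(f,n,u,np.degrees(np.arctan2(u[1],u[0])),"w",np.linalg.norm(far[0]-far[1]),np.linalg.norm(near[0]-near[1]))
print("axis",f-.131*u,plane("wrist",(317,173),.11),"grip45",f-.086*u)
from plant import r
from go import *
g=f-.086*u
delta([*g,.0565],tool(180+np.degrees(np.arctan2(u[1],u[0]))),r.get_state())
E
```

```text
[0.56045103 0.25398999] [0.48833085 0.31289543] [ 0.77449377 -0.63258153] -39.24084123598806 w 0.020747308115786272 0.02042767636591906
axis [0.45899235 0.33685817] [0.4592251  0.33702512 0.11      ] grip45 [0.49384457 0.308392  ]
from [0.4932 0.3093 0.2   ] shift [-0.008 -0.003  0.956] turn [ 0.    -0.001  0.005]
```

```bash
python3 -m pendant '[1,-0.008,-0.003,0.3,0,0,0, 1,-0.008,-0.003,0.6,0,0,0, 1,-0.008,-0.003,0.8,0,0,0, 1,-0.008,-0.003,0.9,0,0,0, 1,-0.008,-0.003,0.955,0,0,0, 1,-0.008,-0.003,0.955,0,0,0, 1,-0.008,-0.003,0.955,0,0,0]' 60
python3 -m pendant '[0.6,0,0,0,0,0,0, 0.5,0,0,0,0,0,0, 0.4,0,0,0,0,0,0, 0.3,0,0,0,0,0,0, 0.25,0,0,0,0,0,0, 0.2,0,0,0,0,0,0, 0.1,0,0,0,0,0,0, 0,0,0,0,0,0,0, 0,0,0,0,0,0,0, 0,0,0,0,0,0,0]'
```

```text
clock: 2.45
tool_pos: [0.4961, 0.3069, 0.0577]
eef_rot: [0.334, 0.943, 0.001, 0.001]
contact_force: [0.1, -0.2, 0.0]
opening: 1.001
finger_force: 0.0
clock: 3.45
tool_pos: [0.4954, 0.3061, 0.0564]
eef_rot: [0.334, 0.942, 0.0, 0.0]
contact_force: [-1.3, -0.1, -0.9]
opening: 0.244
finger_force: 60.0
```

```bash
python3 -m pendant '[0,0,0,-0.05,0,0,0, 0,0,0,-0.15,0,0,0, 0,0,0,-0.3,0,0,0, 0,0,0,-0.5,0,0,0, 0,0,0,-0.7,0,0,0, 0,0,0,-0.9,0,0,0, 0,0,0,-1,0,0,0, 0,0,0,-1,0,0,0, 0,0,0,-1,0,0,0]'
python3 - <<'E'
from plant import r
from go import *
import cv2,pickle
s=r.snapshot("wrist");pickle.dump(s,open("wrist1.pkl","wb"));cv2.imwrite("pics/w1.png",s["img"][:,:,::-1])
st=r.get_state();print(st["moment"],st["contact_force"],st["q"])
E
```

```text
clock: 4.35
tool_pos: [0.4949, 0.3057, 0.2067]
eef_rot: [0.334, 0.942, -0.0, -0.0]
contact_force: [-0.1, -0.3, -3.3]
opening: 0.242
finger_force: 60.0
[-0.14768521 -0.07738692  0.01282184] [-0.85682729 -0.38933375 -3.34012575] [-0.55934821  0.67066453 -0.12482437  1.73637055  0.11459014  0.74335346
  0.14725744]
```

View pics/w1.png

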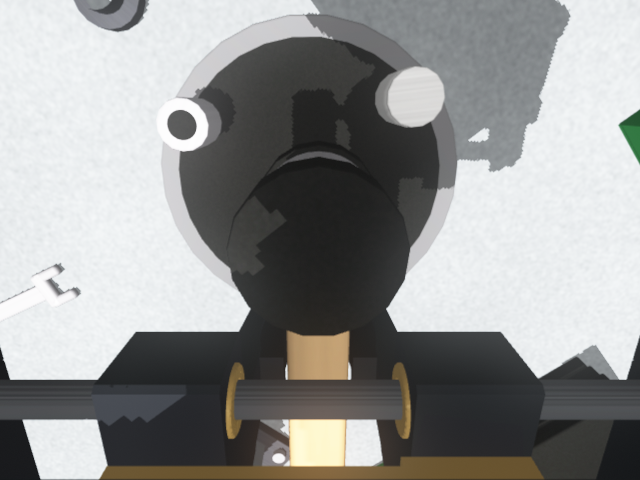

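```bash
python3 - <<'E'
from h import *
from scipy.spatial.transform import Rotation as R
S["wrist"]=pickle.load(open("wrist1.pkl","rb"))
u=np.array([.7745,-.6326,0]);v=np.array([.6326,.7745,0]);tcp=np.array([.4949,.3057,.2067])
a=np.linspace(0,2*np.pi,73)
for d in(.045,.0475,.050):
  for t in(-5,0,5,10):  # + = head droops
    Q=R.from_rotvec(-v*np.radians(t)) if 1 else 0
    g=tcp+[0,0,.019]
    o=[]
    for z in(.035,-.035):
        L=np.array([-d*u+.024*(np.cos(b)*u+np.sin(b)*v)+[0,0,z] for b in a])
        p=proj("wrist",g+Q.apply(L));o+=[p.min(0).round(),p.max(0).round()]
    print(d,t,(g+Q.apply(-d*u))[2].round(4),*o)
E
```

```text
0.045 -5 0.2296 [219. 188.] [413. 357.] [259. 135.] [375. 246.]
0.045 0 0.2257 [222. 169.] [410. 343.] [261. 141.] [373. 251.]
0.045 5 0.2218 [225. 154.] [408. 330.] [262. 148.] [372. 256.]
0.045 10 0.2179 [228. 142.] [405. 317.] [263. 155.] [370. 262.]
0.0475 -5 0.2298 [218. 177.] [414. 350.] [258. 129.] [375. 241.]
0.0475 0 0.2257 [221. 159.] [411. 336.] [260. 135.] [373. 246.]
0.0475 5 0.2216 [225. 144.] [408. 322.] [262. 142.] [372. 251.]
0.0475 10 0.2175 [228. 132.] [405. 309.] [263. 149.] [370. 256.]
0.05 -5 0.2301 [217. 166.] [415. 342.] [258. 122.] [376. 236.]
0.05 0 0.2257 [221. 148.] [412. 328.] [260. 128.] [374. 241.]
0.05 5 0.2213 [224. 133.] [409. 313.] [262. 136.] [372. 246.]
0.05 10 0.217 [227. 123.] [405. 300.] [263. 143.] [370. 251.]
```

```bash
cat >> go.py <<'E'
j=np.radians(12.4);s,c=np.sin(np.radians(35)),np.cos(np.radians(35))
N=np.array([-s*np.cos(j),-s*np.sin(j),c]);X=np.array([-np.sin(j),np.cos(j),0]);Z=-N
RH=R.from_matrix(np.c_[X,np.cross(Z,X),Z])
PIN=np.array([.601,.0413,.0972])
def hit(out,d=.046): return PIN-d*X+.016*N+out*N
E
python3 - <<'E'
from plant import r
from go import *
st=r.get_state()
print(hit(0),hit(.08)); delta(hit(.1),RH,st)
E
```

```text
[ 0.60191469 -0.0055976   0.11030643] [ 0.55709899 -0.01545097  0.1758386 ]
from [0.4946 0.3055 0.2059] shift [-1.624 -1.459  0.093] turn [-0.375 -0.131  0.415]
```

```bash
python3 -m pendant '[0,-0.2,-0.18,-0.05,0,0,0, 0,-0.4,-0.36,-0.1,0,0,0, 0,-0.6,-0.54,-0.15,0,0,0, 0,-0.8,-0.72,-0.2,0,0,0, 0,-0.95,-0.85,-0.2,0,0,0, 0,-0.95,-0.85,-0.2,0,0,0]'
python3 - <<'E'
from plant import r
from go import *
st=r.get_state()
delta(hit(.1),RH,st)
E
```

```text
clock: 5.0
tool_pos: [0.5258, 0.1103, 0.2353]
eef_rot: [0.338, 0.941, -0.003, -0.0]
contact_force: [0.2, -0.2, -3.3]
opening: 0.242
finger_force: 60.0
from [0.5258 0.1103 0.2353] shift [-0.647 -0.572  0.291] turn [-0.377 -0.127  0.41 ]
```

```bash
python3 -m pendant '[0,-0.1,-0.1,0,-0.06,-0.02,0.07, 0,-0.2,-0.2,0,-0.12,-0.04,0.13, 0,-0.3,-0.3,0.05,-0.18,-0.06,0.2, 0,-0.45,-0.4,0.1,-0.25,-0.08,0.27, 0,-0.55,-0.5,0.2,-0.31,-0.105,0.34, 0,-0.647,-0.572,0.291,-0.377,-0.127,0.41, 0,-0.647,-0.572,0.291,-0.377,-0.127,0.41, 0,-0.647,-0.572,0.291,-0.377,-0.127,0.41, 0,-0.647,-0.572,0.291,-0.377,-0.127,0.41]'
python3 - <<'E'
from plant import r
from go import *
import cv2
st=r.get_state()
delta(hit(.02),RH,st);print(st["q"].round(2) if hasattr(st["q"],"round") else st["q"],st["moment"])
o=[]
for n,(x,y,w,h) in(("scene",(200,150,180,225)),("top",(230,100,180,225))):
    i=r.snapshot(n)["img"][:,:,::-1];o.append(cv2.resize(i[y:y+h,x:x+w],None,fx=2.2,fy=2.2,interpolation=cv2.INTER_CUBIC))
import numpy as np;cv2.imwrite("pics/c3.png",np.hstack(o))
E
```

```text
clock: 5.9
tool_pos: [0.5121, 0.0062, 0.1885]
eef_rot: [0.537, 0.828, 0.14, 0.081]
contact_force: [-0.5, -0.0, -3.3]
opening: 0.241
finger_force: 60.0
from [0.5121 0.0062 0.1885] shift [-0.308  0.286  0.526] turn [-0.183 -0.069  0.112]
[ 0.32  0.6  -0.51  2.21  1.1   0.18 -0.72] [-0.43630958  0.44344179  0.04580887]
```

View pics/c3.png

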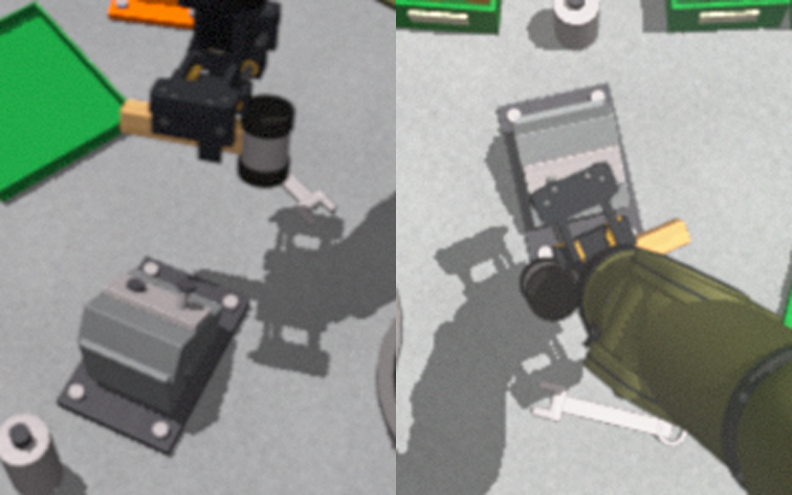

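The mallet hangs clear of the jig and the reorientation is only partly done because the wrist is near q6≈0. I'll let it carry on.

```bash
python3 -m pendant '[0,-0.308,0.286,0,-0.183,-0.069,0.112, 0,-0.308,0.286,0,-0.183,-0.069,0.112, 0,-0.308,0.286,0,-0.183,-0.069,0.112, 0,-0.308,0.286,0,-0.183,-0.069,0.112, 0,-0.308,0.286,0,-0.183,-0.069,0.112, 0,-0.308,0.286,0,-0.183,-0.069,0.112]'
python3 - <<'E'
from plant import r
from go import *
st=r.get_state()
delta(hit(.02),RH,st);print(st["q"])
E
```

```text
clock: 6.6
tool_pos: [0.5667, -0.0193, 0.2008]
eef_rot: [0.598, 0.744, 0.234, 0.187]
contact_force: [-1.1, 0.1, -4.0]
opening: 0.243
finger_force: 60.0
from [ 0.5667 -0.0193  0.2008] shift [ 0.038 -0.141  0.504] turn [-0.001 -0.001  0.   ]
[ 0.63020818  0.77845635 -0.99004618  2.31815139  2.17639233  0.60934609
 -1.86445865]
```

```bash
python3 -m pendant '[0,0.038,-0.141,0.1,0,0,0, 0,0.038,-0.141,0.25,0,0,0, 0,0.038,-0.141,0.4,0,0,0, 0,0.038,-0.141,0.504,0,0,0, 0,0.038,-0.141,0.504,0,0,0, 0,0.038,-0.141,0.504,0,0,0]'
python3 - <<'E'
from plant import r
from go import *
import cv2
st=r.get_state()
delta(hit(0),RH,st);print(st["q"],st["moment"],RH.inv().apply(st["contact_force"]))
o=[]
for n,(x,y,w,h) in(("scene",(210,230,110,140)),("top",(250,110,110,140))):
    i=r.snapshot(n)["img"][:,:,::-1];o.append(cv2.resize(i[y:y+h,x:x+w],None,fx=3.5,fy=3.5,interpolation=cv2.INTER_CUBIC))
cv2.imwrite("pics/c4.png",np.hstack(o))
E
```

```text
clock: 7.2
tool_pos: [0.5922, -0.008, 0.1278]
eef_rot: [0.597, 0.744, 0.234, 0.188]
contact_force: [0.6, -0.9, -3.0]
opening: 0.237
finger_force: 60.0
from [ 0.5922 -0.008   0.1278] shift [ 0.001 -0.012  0.134] turn [-0.001 -0.     0.002]
[ 0.56740425  0.9778252  -0.97225283  2.2951726   2.30300495  0.77591265
 -1.91235471] [-3.53431043e-01  8.99948159e-01  1.48506452e-04] [-0.99445952 -1.37006864  2.69991513]
```

View pics/c4.png

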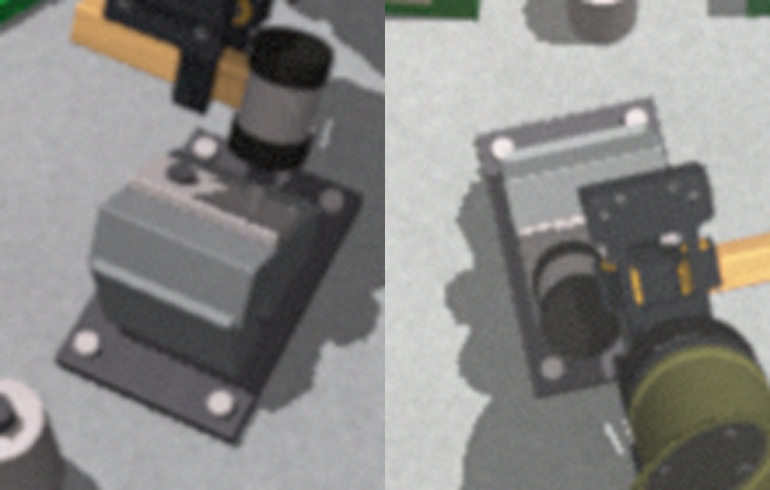

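The mallet is square above the proud pin, whose head shows just under the face at (265,178) in the left panel. Now I push slowly.

```bash
python3 -m pendant '[0,0,-0.012,0.04,0,0,0, 0,0,-0.012,0.08,0,0,0, 0,0,-0.012,0.11,0,0,0, 0,0,-0.012,0.134,0,0,0, 0,0,-0.012,0.155,0,0,0, 0,0,-0.012,0.175,0,0,0, 0,0,-0.012,0.195,0,0,0]'
python3 - <<'E'
from plant import r
from go import *
st=r.get_state()
delta(hit(0),RH,st);print(st["moment"],RH.inv().apply(st["contact_force"]))
E
```

```text
clock: 8.0
tool_pos: [0.6085, -0.0054, 0.1036]
eef_rot: [0.597, 0.743, 0.235, 0.19]
contact_force: [-4.2, -4.5, 3.1]
opening: 0.245
finger_force: 60.0
from [ 0.6085 -0.0054  0.1036] shift [ 0.008 -0.009 -0.061] turn [0.002 0.001 0.001]
[-0.65943839  0.96249054 -0.15988624] [-3.45371931 -2.38992083 -5.48770206]
```

```bash
python3 -m pendant '[0,0,0,0.02,0,0,0, 0,0,0,0.04,0,0,0, 0,0,0,0.055,0,0,0, 0,0,0,0.065,0,0,0, 0,0,0,0.065,0,0,0]'
python3 - <<'E'
from plant import r
from go import *
st=r.get_state()
delta(hit(0),RH,st);print(st["moment"],RH.inv().apply(st["contact_force"]))
E
```

```text
clock: 8.5
tool_pos: [0.6143, -0.0075, 0.0962]
eef_rot: [0.598, 0.742, 0.233, 0.192]
contact_force: [-9.3, -11.2, 11.5]
opening: 0.239
finger_force: 60.0
from [ 0.6143 -0.0075  0.0962] shift [ 0.029 -0.009 -0.122] turn [ 0.002  0.005 -0.   ]
[-1.46999553  0.67515857 -0.79194789] [ -8.95826039  -2.81400253 -16.03298205]
```

```bash
python3 - <<'E'
from plant import r
import cv2
i=r.snapshot("scene")["img"][:,:,::-1];cv2.imwrite("pics/c5.png",cv2.resize(i[240:345,220:320],None,fx=5.5,fy=5.5,interpolation=cv2.INTER_CUBIC))
E
```

```text
(no output)
```

View pics/c5.png

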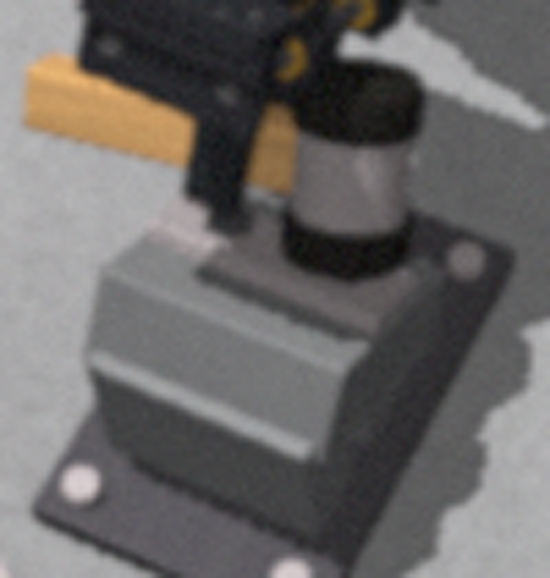

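The head has been pushed up a few degrees in the grip and the force has risen to about 19 N, which suggests the pin is seated. I'll straighten the head with a slight counter-turn to finish the push.

```bash
python3 -m pendant '[0,0,0,0,0,-0.02,0, 0,0,0,0,0,-0.04,0, 0,0,0,0,0,-0.05,0, 0,0,0,0,0,-0.05,0]'
python3 - <<'E'
from plant import r
from go import *
st=r.get_state()
delta(hit(0),RH,st);print(st["moment"],RH.inv().apply(st["contact_force"]))
E
```

```text
clock: 8.95
tool_pos: [0.6141, -0.0083, 0.0964]
eef_rot: [0.607, 0.734, 0.209, 0.222]
contact_force: [-9.7, -13.0, 13.4]
opening: 0.238
finger_force: 60.0
from [ 0.6141 -0.0083  0.0964] shift [ 0.024 -0.008 -0.122] turn [0.002 0.057 0.   ]
[-1.79365825  0.59526433 -1.10587317] [-10.58291177  -2.32887032 -17.9904688 ]
```

```bash
python3 -m pendant '[0,0,0,-0.03,0,0,0, 0,0,0,-0.1,0,0,0, 0,0,0,-0.25,0,0,0, 0,0,0,-0.45,0,0,0, 0,0,0,-0.65,0,0,0, 0,0,0,-0.75,0,0,0, 0,0,0,-0.75,0,0,0]'
python3 - <<'E'
from plant import r
from go import *
import cv2
st=r.get_state();print(st["q"],st["moment"])
s=r.snapshot("scene");i=s["img"][:,:,::-1]
b=cv2.imread("pics/scene0.png")
z=lambda m:cv2.resize(m[258:300,240:320],None,fx=5,fy=5,interpolation=cv2.INTER_CUBIC)
m=cv2.resize(i[190:300,220:380],None,fx=4,fy=4,interpolation=cv2.INTER_CUBIC)
cv2.imwrite("pics/c6.png",np.vstack([m,np.pad(cv2.resize(b[262:300,240:320],None,fx=4,fy=4,interpolation=cv2.INTER_CUBIC),((0,0),(0,320),(0,0)))]))
E
```

```text
clock: 9.65
tool_pos: [0.5483, -0.0079, 0.1894]
eef_rot: [0.604, 0.736, 0.213, 0.219]
contact_force: [0.1, 0.5, -3.1]
opening: 0.243
finger_force: 60.0
[ 0.53795197  0.81081193 -1.02216351  2.41082015  2.18361967  0.83138361
 -1.98821497] [-0.25091846  0.86614941  0.02820171]
```

View pics/c6.png

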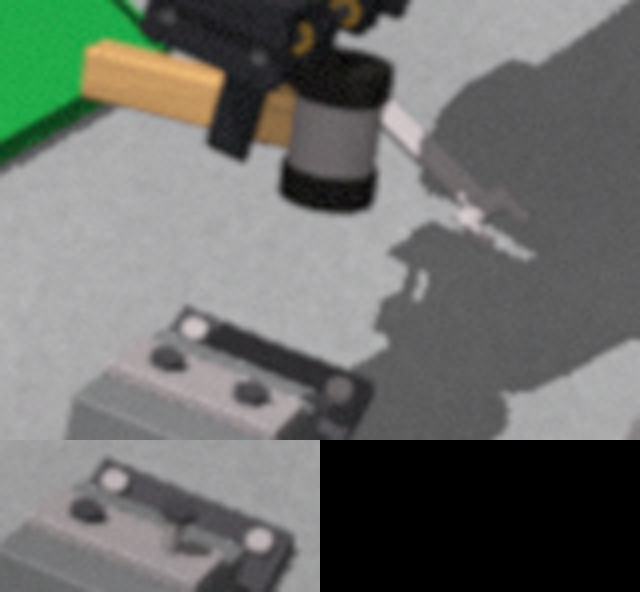

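The last view shows the pin home: its head at (252,392) lies flush on the strap like its neighbour at (168,358). Next I estimate how far the mallet has turned in the grip.

```bash
python3 - <<'E'
from plant import r
from h import *
from scipy.spatial.transform import Rotation as R
st=r.get_state();Rc=R.from_quat(st["eef_rot"]);p0=np.array(st["tool_pos"])
def pts(t,d): # tool frame; head dir +x, up -z ; t>0 head up
    Q=R.from_rotvec([0,t,0]);g=np.array([0,0,-.019])
    L=np.array([[d,0,-.035],[d,0,.035],[d-.131,-.011,-.013],[d-.131,.011,-.013]])
    return p0+Rc.apply(g+Q.apply(L))
for t in(0,5,10,15):print(t,proj("scene",pts(np.radians(t),.046)).round(1).tolist())
c=lambda x,y:(220+x/4,190+y/4)
print("obs",[c(345,75),c(328,188),c(85,67),c(100,40)])
E
```

```text
0 [[309.3, 210.3], [298.1, 242.3], [249.6, 192.3], [244.3, 194.5]]
5 [[308.4, 207.8], [300.1, 241.1], [248.2, 195.5], [243.0, 197.7]]
10 [[307.3, 205.3], [301.9, 239.7], [247.2, 198.9], [241.9, 201.2]]
15 [[306.1, 203.0], [303.6, 238.1], [246.4, 202.3], [241.2, 204.7]]
obs [(306.25, 208.75), (302.0, 237.0), (241.25, 206.75), (245.0, 200.0)]
```

```bash
cat >> go.py <<'E'
RT=tool(90)*R.from_rotvec([0,-np.radians(10.5),0])
def put(z): return [.486,-.309,.0203+z]
E
python3 - <<'E'
from plant import r
from go import *
delta(put(.13),RT,r.get_state())
E
```

```text
from [ 0.5491 -0.0083  0.1884] shift [-1.881 -0.839 -0.132] turn [ 0.405 -0.107  0.083]
```

```bash
python3 -m pendant '[0,-0.15,-0.1,-0.15,0.05,-0.01,0.01, 0,-0.3,-0.15,-0.2,0.1,-0.03,0.02, 0,-0.5,-0.25,-0.25,0.18,-0.05,0.04, 0,-0.7,-0.35,-0.25,0.26,-0.07,0.05, 0,-0.95,-0.42,-0.25,0.34,-0.09,0.07, 0,-0.95,-0.42,-0.25,0.405,-0.107,0.083, 0,-0.95,-0.42,-0.25,0.405,-0.107,0.083, 0,-0.95,-0.42,-0.25,0.405,-0.107,0.083, 0,-0.95,-0.42,-0.25,0.405,-0.107,0.083, 0,-0.95,-0.42,-0.25,0.405,-0.107,0.083]'
python3 - <<'E'
from plant import r
from go import *
st=r.get_state();delta(put(.13),RT,st);print(st["q"])
E
```

```text
clock: 10.7
tool_pos: [0.5004, -0.1614, 0.1902]
eef_rot: [0.703, 0.705, -0.065, 0.064]
contact_force: [0.4, -1.6, -2.5]
opening: 0.242
finger_force: 60.0
from [ 0.5004 -0.1614  0.1902] shift [-0.919 -0.097  0.442] turn [-0.001  0.     0.001]
[ 0.51306501  0.69291264 -0.66311491  1.94783946  0.85251914  0.82824861
 -0.68843687]
```

```bash
python3 -m pendant '[0,-0.2,-0.02,0.05,0,0,0, 0,-0.4,-0.04,0.15,0,0,0, 0,-0.6,-0.06,0.25,0,0,0, 0,-0.8,-0.08,0.35,0,0,0, 0,-0.919,-0.097,0.442,0,0,0, 0,-0.919,-0.097,0.442,0,0,0, 0,-0.919,-0.097,0.442,0,0,0]'
python3 - <<'E'
from plant import r
from h import *
from go import *
import cv2
st=r.get_state();delta(put(.006),RT,st);print(st["q"])
Rc=R.from_quat(st["eef_rot"]);p0=np.array(st["tool_pos"])
s=r.snapshot("scene");S["scene"]=s;b=s["img"].astype(int)
# handle colour blob and its main axis
m=((b[...,0]-b[...,2]>50)&(b[...,0]>120)&(b[...,1]<b[...,0])).astype(np.uint8)
n,l,stt,ce=cv2.connectedComponentsWithStats(m)
for k in range(1,n):
    if 60<stt[k,4]<3000:
        q=np.argwhere(l==k)[:,::-1].astype(float);w,v=np.linalg.eigh(np.cov(q.T));print(stt[k],ce[k].round(1),(v[1,1]/v[0,1]).round(3))
for t in(0,5,10,15):
    Q=R.from_rotvec([0,np.radians(t),0]);L=np.array([[.046,0,-.035],[.046,0,.035],[-.025,0,0],[-.085,0,0]])
    P=proj("scene",p0+Rc.apply([0,0,-.019]+Q.apply(L)));print(t,P.round(1).tolist(),((P[3]-P[2])[1]/(P[3]-P[2])[0]).round(3))
E
```

```text
clock: 11.4
tool_pos: [0.4863, -0.3083, 0.1508]
eef_rot: [0.704, 0.704, -0.065, 0.064]
contact_force: [0.0, 1.3, -3.9]
opening: 0.243
finger_force: 60.0
from [ 0.4863 -0.3083  0.1508] shift [ 0.146 -0.001  0.817] turn [-0.001 -0.     0.   ]
[ 0.74964068  0.7851893  -0.61661713  1.87630662  0.93756449  0.77032914
 -0.45998374]
[125   0  31  11 119] [141.4   4.5] 0.326
[ 248  111   58   53 2048] [274.9 136.5] -1.719
[  0 203  43  44 859] [ 17.7 222.1] -0.878
[  12  219   57   47 1136] [ 39.9 241.6] -0.776
[ 205  399   71   73 2659] [240.2 434.3] -1.684
0 [[211.4, 149.6], [212.6, 168.8], [188.8, 141.7], [169.5, 127.0]] 0.762
5 [[210.3, 147.6], [213.5, 168.5], [188.9, 142.4], [170.0, 129.3]] 0.693
10 [[209.0, 145.7], [214.3, 168.0], [189.0, 143.1], [170.6, 131.6]] 0.62
15 [[207.6, 143.7], [214.9, 167.3], [189.3, 143.8], [171.5, 134.1]] 0.545
```

```bash
python3 -m pendant '[0,0.036,0,0.2,0,0,0, 0,0.073,0,0.4,0,0,0, 0,0.11,0,0.6,0,0,0, 0,0.13,0,0.73,0,0,0, 0,0.14,0,0.785,0,0,0, 0,0.146,0,0.817,0,0,0, 0,0.146,0,0.817,0,0,0, 0,0.146,0,0.817,0,0,0]'
python3 - <<'E'
from plant import r
from go import *
st=r.get_state();delta(put(0),RT,st);delta(put(-.003),RT,st);print(st["contact_force"],st["moment"])
E
```

```text
clock: 12.25
tool_pos: [0.4873, -0.3103, 0.0277]
eef_rot: [0.704, 0.704, -0.065, 0.065]
contact_force: [0.0, -0.1, -2.9]
opening: 0.241
finger_force: 60.0
from [ 0.4873 -0.3103  0.0277] shift [ 0.018 -0.008  0.047] turn [ 0.     0.001 -0.001]
from [ 0.4873 -0.3103  0.0277] shift [ 0.021 -0.008  0.066] turn [ 0.     0.001 -0.001]
[ 0.03622534 -0.13650526 -2.88529782] [ 0.11937611  0.08518627 -0.01028596]
```

```bash
python3 -m pendant '[0,0.003,0,0.015,0,0,0, 0,0.005,0,0.03,0,0,0, 0,0.007,0,0.04,0,0,0, 0,0.009,0,0.05,0,0,0, 0,0.009,0,0.05,0,0,0, 0,0.009,0,0.05,0,0,0]'
python3 - <<'E'
from plant import r
st=r.get_state();print(st["contact_force"],st["moment"])
E
```

```text
clock: 12.85
tool_pos: [0.4864, -0.3109, 0.0195]
eef_rot: [0.705, 0.704, -0.066, 0.065]
contact_force: [-0.7, -0.0, 4.4]
opening: 0.244
finger_force: 60.0
[-0.74298422 -0.02983371  4.3938755 ] [-0.03941039  0.34081641 -0.02527622]
```

```bash
python3 -m pendant '[0,0.001,0,0.008,0,0,0, 0,0.002,0,0.012,0,0,0, 0,0.002,0,0.012,0,0,0]'; python3 -m pendant '[0,0,0,0,0,0,0, 0,0,0,0,0,0,0, 0,0,0,0,0,0,0, 0,0,0,0,0,0,0, 0,0,0,0,0,0,0]' 12
python3 - <<'E'
from plant import r
st=r.get_state();print(st["contact_force"],st["moment"])
E
```

```text
clock: 13.15
tool_pos: [0.4865, -0.3114, 0.019]
eef_rot: [0.705, 0.703, -0.066, 0.066]
contact_force: [-3.7, 0.3, 15.7]
opening: 0.241
finger_force: 60.0
clock: 13.65
tool_pos: [0.4866, -0.3121, 0.0183]
eef_rot: [0.705, 0.703, -0.066, 0.066]
contact_force: [-1.5, -1.6, 7.7]
opening: 0.247
finger_force: 12.0
[-1.54830232 -1.62841061  7.73242695] [-0.38713541  0.37177864 -0.00411751]
```

```bash
python3 -m pendant '[0,0,0,0,0,0,0, 0,0,0,0,0,0,0, 0,0,0,0,0,0,0]' 3; python3 -m pendant '[0.26,0,0,0,0,0,0, 0.28,0,0,0,0,0,0, 0.32,0,0,0,0,0,0, 0.38,0,0,0,0,0,0, 0.45,0,0,0,0,0,0, 0.5,0,0,0,0,0,0, 0.5,0,0,0,0,0,0, 0.5,0,0,0,0,0,0]'
python3 - <<'E'
from plant import r
from go import *
st=r.get_state();delta(put(.12),RT,st);print(st["contact_force"],st["moment"])
E
```

```text
clock: 13.95
tool_pos: [0.4865, -0.3113, 0.0175]
eef_rot: [0.705, 0.703, -0.066, 0.065]
contact_force: [-0.4, -2.5, 4.2]
opening: 0.25
finger_force: 3.0
clock: 14.75
tool_pos: [0.4864, -0.3105, 0.0172]
eef_rot: [0.705, 0.704, -0.066, 0.064]
contact_force: [-0.4, -0.3, 0.5]
opening: 0.502
finger_force: 0.0
from [ 0.4864 -0.3105  0.0172] shift [-0.14  -0.004 -0.809] turn [-0.001  0.    -0.001]
[-0.42448175 -0.29994316  0.47273734] [ 0.06877298  0.07682609 -0.03495964]
```

```bash
python3 -m pendant '[0.5,-0.01,0,-0.06,0,0,0, 0.5,-0.035,0,-0.2,0,0,0, 0.5,-0.07,0,-0.4,0,0,0, 0.5,-0.1,0,-0.6,0,0,0, 0.5,-0.14,0,-0.81,0,0,0, 0.5,-0.14,0,-0.81,0,0,0, 0.5,-0.14,0,-0.81,0,0,0]'
python3 - <<'E'
from plant import r
from h import *
import cv2
s=r.snapshot("wrist");S["wrist"]=s;b=s["img"].astype(int);st=r.get_state();print(st["contact_force"])
hsv=cv2.cvtColor(s["img"],cv2.COLOR_RGB2HSV)
m=((b[...,0]-b[...,2]>40)&(b[...,0]>b[...,1]+8)).astype(np.uint8);m[370:]=0
n,l,t,c=cv2.connectedComponentsWithStats(m);print([(t[k].tolist()) for k in range(1,n) if t[k,4]>300])
d=((b.max(2)<70)).astype(np.uint8);d[330:]=0
n,l,t,c=cv2.connectedComponentsWithStats(d);print([(t[k].tolist(),c[k].round().tolist()) for k in range(1,n) if t[k,4]>800])
# predicted upright mallet: head axis x,y guess
h=np.array([.486,-.263]);a=np.linspace(0,6.28,60)
for z in(.074,.004):
    p=proj("wrist",np.c_[h[0]+.024*np.cos(a),h[1]+.024*np.sin(a),0*a+z]);print(z,p.min(0).round(),p.max(0).round())
print("handle end",proj("wrist",[[.475,-.394,.052],[.497,-.394,.052],[.475,-.29,.052],[.497,-.29,.052]]).round().tolist())
E
```

```text
clock: 15.45
tool_pos: [0.4868, -0.3092, 0.1415]
eef_rot: [0.705, 0.703, -0.065, 0.065]
contact_force: [-0.0, 0.2, -0.2]
opening: 0.499
finger_force: 0.0
[ 0.08825762 -1.57042216 -0.26551983]
[[0, 72, 103, 181, 9129], [300, 193, 35, 125, 3881]]
[([272, 86, 90, 109, 7344], [316.0, 143.0]), ([207, 287, 60, 43, 1851], [242.0, 311.0]), ([369, 287, 60, 43, 1826], [394.0, 312.0])]
0.074 [271. 108.] [363. 198.]
0.004 [282.  86.] [353. 158.]
handle end [[303.0, 320.0], [333.0, 320.0], [299.0, 188.0], [335.0, 188.0]]
```

The measured outlines (head 272–362 × 86–195, handle end at row 318) match an upright mallet on the tray floor to within 2–3 px. Handing in.

```bash
python3 -c "
from plant import r
print(r.finish_job())"
```

```text
the job is handed in; nothing more can be done
None
```

I handed the job in at about 15.5 s on the robot's clock: the proud pin is knocked home, and the mallet stands upright in the green tray, let go and with the gripper raised clear. The hand-in gave no verdict. My checks were a scene picture showing the pin flush with its neighbour and a wrist-camera fit of the mallet to about 3 px. The head turned about 10° in the grip while driving the pin, within the 0.3 rad limit.

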